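Set the grind of a coffee mill

ROBOT

A 6-joint arm with a two-finger parallel gripper is mounted at the origin on a cart in front of the work surface, level with it; the furniture and walls round the work are solid. World frame = base frame: x ahead of the robot, y to its left, z up, the work surface at z = 0. Lengths are in m, angles in degrees, forces in N, time in s.
With the tool pointing down it reaches from about 0.25 to 0.725 m from the base axis. Payload 9.7 kg.
Tool frame: the origin (TCP) lies between the finger pads, 19 mm behind the fingertips; this is the grasp point; z points along the fingers, y is the line along which they close (so a half turn about z gives the same grasp; the last joint's range is limited). The gripper opens to 85 mm and grips with 20 to 120 N. Pads are 22 mm wide; open, the fingers measure 114 mm over their backs; the gripper's body (76 mm by 85 mm) begins 54 mm behind the grasp point. The pads swing forward as they close: fully open they stand 13 mm farther back than shut.
Start: joints at [76.089, 4.979, 10.078, 95.1, 0, 90], TCP at [0.132, 0.534, 0.25] pointing down, gripper open.
Joint ranges: [-179.16, 179.16], [-48.56, 103.87], [-65.8, 70.77], [-126.05, 130.52], [-82.76, 87.17], [-180, 180]. Speed limits (degrees/s): [127.2, 127.2, 147.25, 180, 180, 180].

INTERFACE

Orientations are given as [roll, pitch, yaw] about the fixed x, y, z axes, in that order (R = Rz(yaw) Ry(pitch) Rx(roll)).
In Python, from workcell import * gives the robot as it stands.
- The arm moves only by the tool servo_tool, never from a script. Its argument "moves" is a list of rows, each a list of 4 numbers: the shift along the world's x, y, z in cm, then the turn about the world's z in rad. A call has 1 to 20 rows; each row is the pose to reach, as a shift and turn from the pose commanded when the call began; what a row does not reach only later rows make up. A row lasts 1/12 s, in which the tool goes at most 41.7 mm and 7.16 degrees, less where a joint would pass 70% of its speed; a pose out of reach is approached as far as the arm can. A call with a gripper value outside its range is refused whole. "claw" is the closure, from 0 (fully open) to 1 (shut), set as the call begins (left out, the last holds). The fingers move at their own pace and stop on an object; "force" is the grip in N (left out, the last holds). Time passes only in rows, so rows that repeat a pose let the fingers close. It gives the time, the measured TCP pose, the force, the opening and the grip force at its end, in the units of the state.
- get_obs(): the state, without advancing time (a new reading comes with each control period).
- camera(name): name is "side" or "top"; returns the picture (420x560x3 uint8, red, green, blue); there is no depth.
- get_calibration(name): a dict with "fx", "fy", "cx", "cy" (pixels), "rvec" (rotation vector, rad) and "tvec" (3), from world to camera coordinates, as OpenCV has them. Camera axes: x right, y down, z forward; pixel columns grow to the right and rows downward; lengths in m; the calibration is good to about 2 mm. A picture is of the moment at which its call begins. get_calibration takes no time and is no camera call.
- job_done(): hands the job in; it is judged then, once.
The state is a dict: "time": time; "q": joint angles; "qd": joint speeds; "joint_efforts": joint torques, N m; "ee_pos": TCP position; "tcp_rot": TCP orientation; "wrist_force": force on the tool from outside, world axes, zero at the start; "torque": the same for the moment, N m; "opening": finger opening in m; "grasp_force": force on a finger pad.
Only numpy, scipy, OpenCV 4.12 (cv2) and the standard library are available. Lean on these libraries where they do the work, as an engineer would, in place of code of your own. Each camera call takes 0.05 s, during which the arm holds its last target. There are 200 camera calls.

TASK

The cleaning brush was left standing in the bean chute of the coffee mill: pull it out and stand it in the white cup, leaving the cup upright and the spice jar and flat tin beside them where they are. Then set the grind with the knurled nut on the mill's shaft: screw it down (clockwise from above) until it bottoms out, back it off a quarter turn, and finish still gripping the nut at that setting.

Things in the scene. Friction and masses are not known exactly. Their poses are not given: they have to be found in the camera images.
- mill: Coffee mill, no crank, fixed: a square box 112 x 112 mm, 112 mm high, lower half black with a grey drawer on its front (-x) face, upper half aluminium. Origin: centre of its underside; z up, +x to its back, +y to the side with the bean chute. On the middle of its flat top stands a threaded shaft (11 mm thick, 58 mm high) with the knurled nut, over a 34 mm wide, 16 mm high collar.
- chute (a point): Centre of the mouth of the round bean chute in the mill's top, 37 mm to +y of the mill's axis, 112 mm above the worktop: an upright hole 18 mm wide and 50 mm deep. The brush stands in it at the start, close beside the nut, and must be gone before a gripper fits over the nut.
- nut: Dark knurled nut, 38 mm in diameter, 26 mm high, captive on the shaft. Origin: centre of its underside; z up. Bottomed out, its underside is 128 mm above the worktop (16 mm above the mill's top); it rises 4 mm a turn. A small bright rib on its top marks its own +x: bottomed out it points over the bean chute (mill's +y), a quarter turn back it points to the drawer side (mill's -x).
- nut_grip (a point): Point on the nut's axis, 19 mm above its underside: a good height for the TCP when gripping it across its diameter from above.
- nut_turn (a joint): Angle by which the nut is screwed up from its stop, rad: 0 = bottomed out (a hard stop), growing anticlockwise seen from above; 1.571 = a quarter turn backed off. Starts between 2.1 and 3.5. It turns stiffly with about 0.04 N m of friction and stays where it is left.
- brush: Cleaning brush, a straight round stick 176 mm long and 11 to 13 mm thick, 30 g: 26 mm of black bristles (rigid) at its foot, a steel ferrule, then a light wooden handle. Origin: centre of the bristle end; its z axis runs up along the stick to the handle end. It starts upright, bristles down, 50 mm deep in the chute, 126 mm standing out.
- brush_grip (a point): Point on the brush's axis in the handle (13 mm thick there), 150 mm from the bristle end and 26 mm below the handle end: a good place to grip from above.
- cup: White ceramic cup without handle, loose, 0.35 kg, outer diameter 68 mm at the rim tapering to 54 mm at the foot, height 110 mm, wall 4 mm, inner floor about 5 mm above its underside. Origin: centre of its underside; z up.
- spice_jar: Bystander: spice jar with a dark cap, 44 mm wide and 105 mm high, loose. Origin: centre of its underside.
- flat_tin: Bystander: low round tin, 86 mm wide and 40 mm high, loose. Origin: centre of its underside.
Not all that is in view belongs to the job. Leave any yellow look-alike of the cup alone.

How it is judged:
By the outcome, as a careful person would: the job done as asked, in the order asked, and still so for the second after the job is handed in, while the arm keeps its last pose, push and grip.
It also fails if it takes over 72 s, if anything falls off the work surface, if the arm or the gripper's body presses on something with over 40 N, if the wrist force passes 120 N, or if a joint passes its speed limit or range.

## Working session

There is one attempt and no reset: what is moved stays moved. The work goes in short steps, Python scripts to look and compute and a tool call to move; the robot and the scene stay as the last step left them, time stands still between calls to the robot, and variables do not carry over. Pictures are saved under pics/ and viewed, at most 10 in all, crops included, and the job is handed in when it is done.

Besides the shell and the picture viewer there is one more tool, called as name(argument=value, ...) on one line, values as JSON. servo_tool: Moves the arm, as the interface text tells. Its arguments: {"type":"object","properties":{"moves":{"type":"array","items":{"type":"array","items":{"type":"number"}}},"claw":{"type":"number"},"force":{"type":"number"}},"required":["moves"]}

```bash
mkdir -p pics
python3 - <<'E'
from workcell import *
import cv2
for n in("side","top"):
    cv2.imwrite(f"pics/{n}0.png",cv2.resize(camera(n)[:,:,::-1],(800,600),interpolation=cv2.INTER_CUBIC)); print(get_calibration(n))
print(get_obs())
E
```

```text
{'fx': 453.0166678540095, 'fy': 453.0166678540095, 'cx': 275.02529191990084, 'cy': 205.42528527361574, 'rvec': array([ 2.04986854, -0.43154286,  0.21469426]), 'tvec': array([-0.32207356,  0.39833717,  0.65389621])}
{'fx': 380.0597994255557, 'fy': 380.0597994255557, 'cx': 283.74884522617236, 'cy': 210.35173387338477, 'rvec': array([ 2.14881448, -2.18954136,  0.06748028]), 'tvec': array([0.38290498, 0.50265414, 0.97611065])}
{'time': 0.1, 'q': array([ 7.60900056e+01,  5.00878855e+00,  1.00372133e+01,  9.51014448e+01,
       -5.70365427e-04,  8.99998067e+01]), 'qd': array([ 0.05884726, -0.04941576,  0.20609636, -0.00749628,  0.04205762,
        0.03830284]), 'joint_efforts': array([ 3.44182963e-04, -5.21557903e+01,  4.65654588e+01,  1.60868175e-02,
        5.10222640e-05, -1.15693933e-05]), 'ee_pos': array([0.13217165, 0.53367059, 0.24932996]), 'tcp_rot': array([-1.79926980e+02,  5.70118669e-04,  1.66090200e+02]), 'wrist_force': array([ 0.02458178,  0.71743893, -0.7918763 ]), 'torque': array([ 0.00454343, -0.00406693,  0.00142877]), 'grasp_force': 0.0, 'opening': 0.08556520153484218}
```

View pics/side0.png

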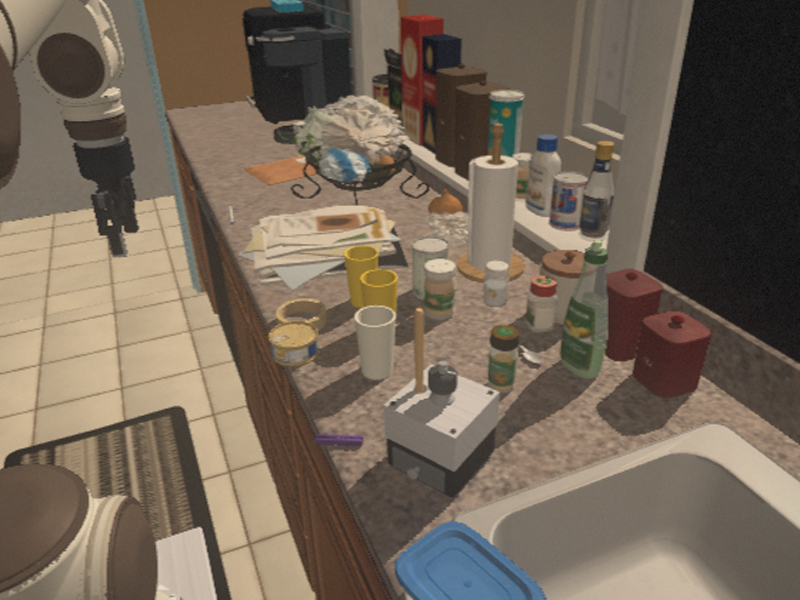

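View pics/top0.png

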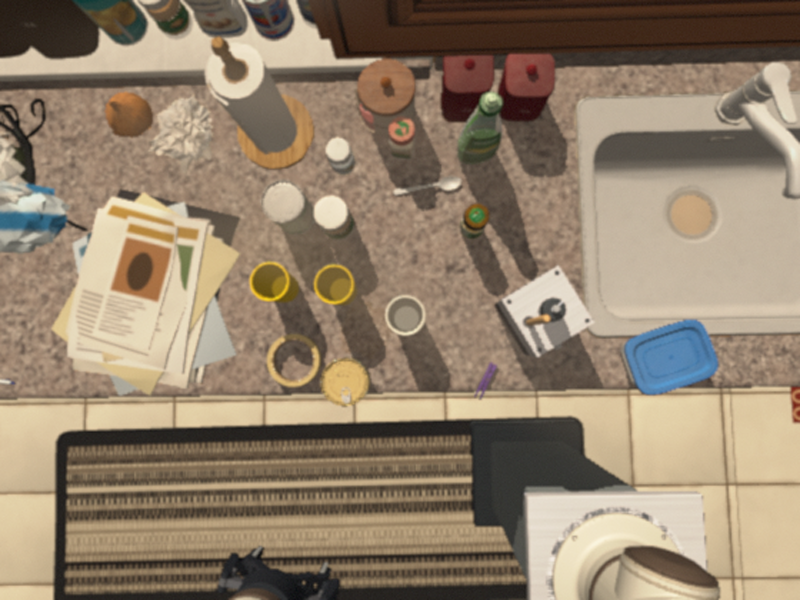

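Side view: the white cup is at about (376,342), with the brush handle top at (419,312), the nut at (442,380) and the mill below it. Top view: the white cup rim is at (405,315) and the mill at (545,312). The yellow cups at (270,282) and (335,285) are the look-alikes, so the white one at (405,315) is meant. I'll check it in an enlarged crop.

Run:
```python
import cv2
from workcell import *
t=camera("top")[:,:,::-1]; s=camera("side")[:,:,::-1]
# top crop x265-425 y180-260 ->x5
cv2.imwrite("pics/t1.png",cv2.resize(t[170:270,265:425],None,fx=5,fy=5,interpolation=cv2.INTER_CUBIC))
cv2.imwrite("pics/s1.png",cv2.resize(s[205:345,240:360],None,fx=4.25,fy=4.25,interpolation=cv2.INTER_CUBIC))
```

```text
(no output)
```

View pics/t1.png

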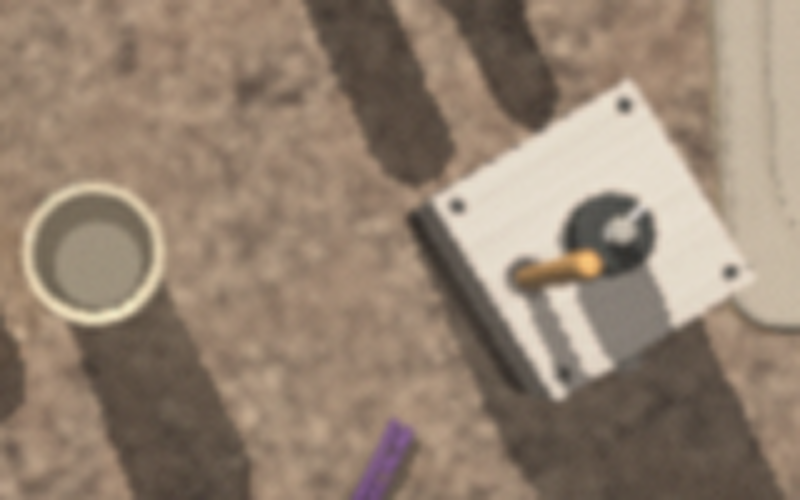

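View pics/s1.png

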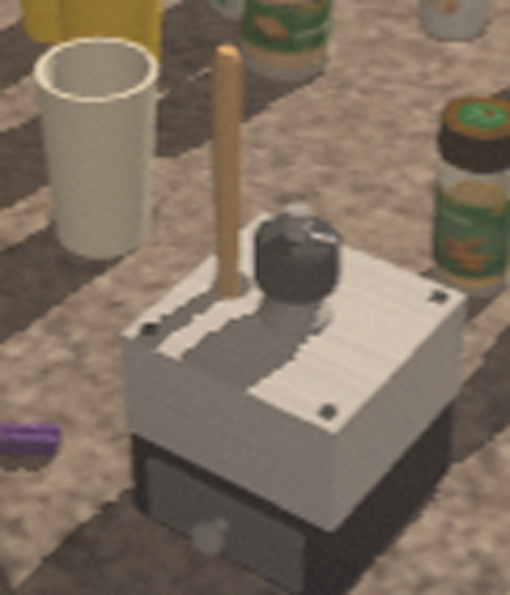

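Top crop: the white cup's rim centre is at (94,254). The mill top corners are near (435,200), (632,82), (757,278) and (560,402), the brush handle end is at (589,264), the chute at (522,272) and the nut at (610,235). The rib points to the upper right, at (645,208). The side crop confirms the cup is white and upright.

```bash
cat > h.py <<'E'
import numpy as np, cv2
from workcell import *
def ray(n,u,v):
    c=get_calibration(n);R=cv2.Rodrigues(c["rvec"])[0]
    return -R.T@c["tvec"], R.T@np.array([(u-c["cx"])/c["fx"],(v-c["cy"])/c["fy"],1])
def atz(n,u,v,z):
    o,d=ray(n,u,v); return (o+d*(z-o[2])/d[2])
def T(x,y): return (x+.5)/5-.5+265,(y+.5)/5-.5+170
def S(x,y): return (x+.5)/4.25-.5+240,(y+.5)/4.25-.5+205
E
python3 - <<'E'
from h import *
np.set_printoptions(precision=4,suppress=True)
p=lambda s,v:print(s,v)
c=[atz("top",*T(*q),.112) for q in((435,200),(632,82),(757,278),(560,402))]
m=np.mean(c,0);p("corners",np.array(c));p("mill",m);p("sizes",[np.linalg.norm(c[i]-c[i-1]) for i in range(4)])
# chute side direction: corners 0,3 are the +y side
dy=(c[0]+c[3]-c[1]-c[2])[:2];dy/=np.linalg.norm(dy);p("ydir",dy);p("mill yaw",np.degrees(np.arctan2(-dy[0],dy[1])))
p("chute pred",m[:2]+.037*dy);p("chute seen",atz("top",*T(522,272),.112));p("handle end",atz("top",*T(589,264),.238))
p("nut top",atz("top",*T(610,235),.16)); 
p("rib dir",atz("top",*T(645,208),.162)-atz("top",*T(610,235),.162))
p("cup",atz("top",*T(94,254),.11))
for s,(a,b) in{"cup rim":(96,68)}.items(): p(s+" side",atz("side",*S(a,b),.11))
p("cup diam",np.linalg.norm(atz("top",*T(24,254),.11)-atz("top",*T(164,254),.11)))
p("handle side",atz("side",*S(229,50),.238))
c=[atz("side",*S(*q),.112) for q in((123,335),(462,293),(332,430))];p("side corners",np.array(c))
p("jar",atz("side",*S(483,113),.105)); p("tin",atz("top",345*.7,382*.7,.04));p("jar top",atz("top",476*.7,217*.7,.105))
E
```

```text
corners [[0.5011 0.2091 0.112 ]
 [0.5561 0.113  0.112 ]
 [0.4609 0.0578 0.112 ]
 [0.4039 0.1532 0.112 ]]
mill [0.4805 0.1333 0.112 ]
sizes [np.float64(0.1121678458476176), np.float64(0.11074792331759536), np.float64(0.1100842767686207), np.float64(0.11118160193944827)]
ydir [-0.5048  0.8633]
mill yaw 30.316120992595774
chute pred [0.4618 0.1652]
chute seen [0.4659 0.1689 0.112 ]
handle end [0.4632 0.167  0.238 ]
nut top [0.4798 0.1385 0.16  ]
rib dir [ 0.0119 -0.0162  0.    ]
cup [0.4785 0.373  0.11  ]
cup rim side [0.4771 0.3708 0.11  ]
cup diam 0.06731720431968799
handle side [0.462  0.1637 0.238 ]
side corners [[0.404  0.1521 0.112 ]
 [0.5548 0.1151 0.112 ]
 [0.4595 0.0593 0.112 ]]
jar [0.648  0.2488 0.105 ]
tin [0.3637 0.4842 0.04  ]
jar top [0.6442 0.2483 0.105 ]
```

Both views agree:

| Item | Position | Check |
|---|---|---|
| Mill | (0.480, 0.1335), yaw about 30° | Corners give 110–112 mm sides |
| Brush | (0.462, 0.1655) | Top and side views within 3 mm |
| Cup | (0.478, 0.372) | Diameter measured 67 mm |
| Nut | about 3.2 rad from its stop | Within the stated 2.1–3.5 |

I'll go above the brush first.

servo_tool(moves=[[0, 0, 3], [2, -2, 6], [4.5, -5, 6], [7, -8, 6], [9.5, -11, 6], [12, -14, 6], [14.5, -17, 6], [17, -20, 6], [20, -23, 6], [23, -26, 6], [26, -29, 6], [29, -32, 6], [31, -34.5, 6], [33, -36.8, 6], [33, -36.8, 6], [33, -36.8, 6], [33, -36.8, 6], [33, -36.8, 6]], claw=0)

```text
validation failed for argument at $.mo...
```

```bash
python3 -c "
from h import *
o=get_obs();print(o['time'],o['q'].round(1),o['ee_pos'],o['tcp_rot'],o['torque'])
s=camera('side')[:,:,::-1]
cv2.imwrite('pics/s2.png',cv2.resize(s[130:310,220:380],None,fx=3.3,fy=3.3,interpolation=cv2.INTER_CUBIC))"
```

```text
0.2 [76.1  5.  10.1 95.1  0.  90. ] [0.13218637 0.53375135 0.24955182] [-1.79953129e+02 -2.49000972e-03  1.66087385e+02] [-0.01684942  0.01317469  0.0454496 ]
```

View pics/s2.png

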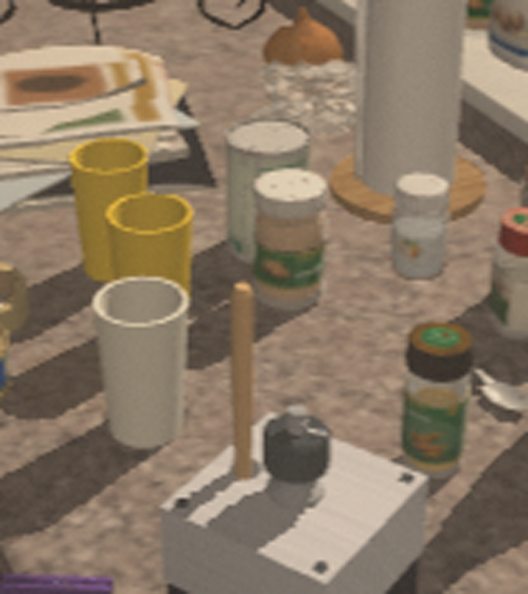

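The move was refused because each row needs four numbers. The picture shows the scene unchanged, with the brush top at (242,288) and the cup at (142,360).

servo_tool(moves=[[0, 0, 3, 0], [2, -2, 6, 0], [4.5, -5, 6, 0], [7, -8, 6, 0], [9.5, -11, 6, 0], [12, -14, 6, 0], [14.5, -17, 6, 0], [17, -20, 6, 0], [20, -23, 6, 0], [23, -26, 6, 0], [26, -29, 6, 0], [29, -32, 6, 0], [31, -34.5, 6, 0], [33, -36.8, 6, 0], [33, -36.8, 6, 0], [33, -36.8, 6, 0], [33, -36.8, 6, 0], [33, -36.8, 6, 0]], claw=0)

```text
time: 1.75
ee_pos: [0.4617, 0.1666, 0.3101]
tcp_rot: [180.0, -0.0, 166.1]
wrist_force: [-0.8, -0.6, 0.1]
opening: 0.0853
grasp_force: 0.0
```

```bash
python3 -c "
from h import *
o=get_obs();print(o['time'],o['q'].round(1),o['ee_pos'],o['tcp_rot'],o['torque'])
s=camera('side')[:,:,::-1]
cv2.imwrite('pics/s3.png',cv2.resize(s[130:310,220:380],None,fx=3.3,fy=3.3,interpolation=cv2.INTER_CUBIC))"
```

```text
1.75 [ 19.8  -1.3  10.4 101.7   0.   33.7] [0.46168412 0.16656237 0.31011363] [ 1.79988795e+02 -2.11531233e-03  1.66146653e+02] [0.02714893 0.01023355 0.03336488]
```

View pics/s3.png

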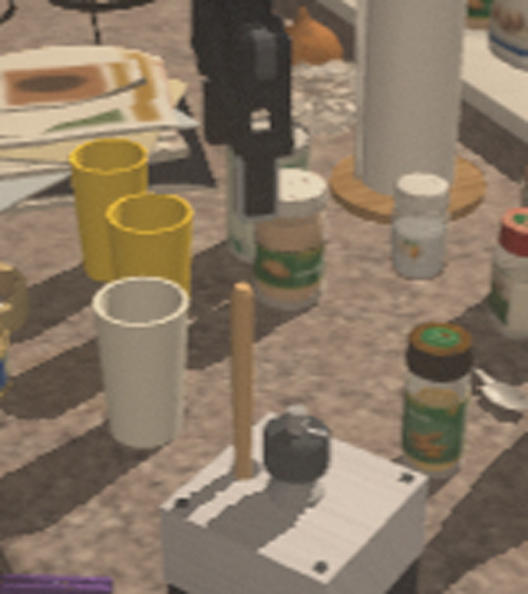

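The gripper is above the brush: fingers at (260,190), brush top at (242,288). I'll lower, grip and lift.

servo_tool(moves=[[0, -0.1, -2, 0], [0, -0.1, -4, 0], [0, -0.1, -6, 0], [0, -0.1, -8, 0], [0, -0.1, -9.8, 0], [0, -0.1, -9.8, 0], [0, -0.1, -9.8, 0]], claw=0)

```text
time: 2.38
ee_pos: [0.4614, 0.1654, 0.212]
tcp_rot: [-180.0, -0.1, 166.2]
wrist_force: [-0.2, -0.5, 0.2]
opening: 0.0856
grasp_force: 0.0
```

servo_tool(moves=[[0, 0, 0, 0], [0, 0, 0, 0], [0, 0, 0, 0], [0, 0, 0, 0], [0, 0, 0, 0], [0, 0, 0, 0], [0, 0, 0, 0], [0, 0, 0, 0], [0, 0, 0, 0], [0, 0, 0, 0], [0, 0, 0, 0], [0, 0, 0, 0]], claw=1, force=30)

```text
time: 3.38
ee_pos: [0.4624, 0.165, 0.2123]
tcp_rot: [180.0, 0.0, 166.1]
wrist_force: [-0.0, 0.7, 4.0]
opening: 0.0128
grasp_force: 29.6
```

servo_tool(moves=[[0, 0, 0.5, 0], [0, 0, 1.5, 0], [0, 0, 2.5, 0], [0, 0, 3.5, 0], [0, 0, 4.5, 0], [0, 0, 5.5, 0], [0, 0, 6.5, 0], [0, 0, 7.5, 0], [0, 0, 8.5, 0], [0, 0, 9.5, 0], [0, 0, 9.5, 0], [0, 0, 9.5, 0]])

```text
time: 4.38
ee_pos: [0.4625, 0.165, 0.3075]
tcp_rot: [180.0, 0.0, 166.1]
wrist_force: [-0.1, -0.3, 0.1]
opening: 0.0124
grasp_force: 29.3
```

servo_tool(moves=[[0, 1, 0, 0], [0.2, 3, 0, 0], [0.4, 5, 0, 0], [0.6, 7, 0, 0], [0.8, 9, 0, 0], [1, 11, 0, 0], [1.2, 13, 0, 0], [1.3, 15, 0, 0], [1.4, 17, 0, 0], [1.5, 19, 0, 0], [1.6, 20, 0, 0], [1.6, 20.6, 0, 0], [1.6, 20.6, 0, 0], [1.6, 20.6, 0, 0], [1.6, 20.6, 0, 0], [1.6, 20.6, 0, 0]])

```text
time: 5.72
ee_pos: [0.4783, 0.3701, 0.3074]
tcp_rot: [180.0, 0.0, 166.0]
wrist_force: [-0.6, 0.5, -0.4]
opening: 0.0122
grasp_force: 29.4
```

```bash
python3 -c "
from h import *
o=get_obs();print(o['time'],o['q'].round(1),o['ee_pos'],o['tcp_rot'])
s=camera('side')[:,:,::-1];t=camera('top')[:,:,::-1]
a=cv2.resize(s[130:310,220:350],None,fx=3,fy=3,interpolation=cv2.INTER_CUBIC);b=cv2.resize(t[150:285,250:350],None,fx=4,fy=4,interpolation=cv2.INTER_CUBIC)
cv2.imwrite('pics/s4.png',np.hstack([a,b]))"
```

```text
5.7167 [ 37.7  14.8  27.8 103.   -0.   51.7] [0.47831184 0.3700703  0.30736371] [1.79983790e+02 1.66157712e-02 1.66035294e+02]
```

View pics/s4.png

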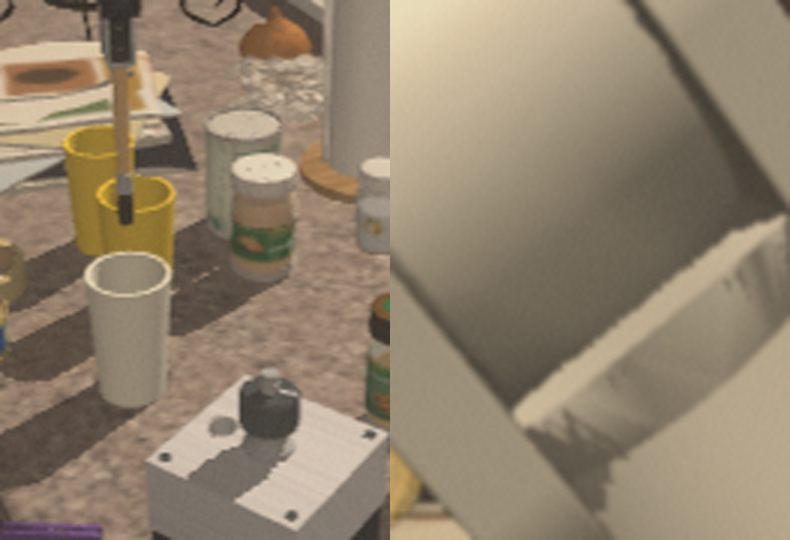

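The brush hangs upright, with its bristle end at (126,222) over the cup mouth at (129,272). The top view is blocked by the arm. I'll lower it into the cup.

servo_tool(moves=[[0, 0.1, -1, 0], [0, 0.1, -3, 0], [0, 0.1, -5, 0], [0, 0.1, -7, 0], [0, 0.1, -9, 0], [0, 0.1, -11, 0], [0, 0.1, -12.5, 0], [0, 0.1, -13.5, 0], [0, 0.1, -14.3, 0], [0, 0.1, -14.8, 0], [0, 0.1, -14.8, 0], [0, 0.1, -14.8, 0]])

```text
time: 6.82
ee_pos: [0.4784, 0.3719, 0.1596]
tcp_rot: [180.0, 0.0, 166.1]
wrist_force: [-0.5, 0.9, -0.5]
opening: 0.0123
grasp_force: 29.4
```

servo_tool(moves=[[0, 0, 0, 0], [0, 0, 0, 0], [0, 0, 0, 0], [0, 0, 0, 0], [0, 0, 0, 0], [0, 0, 0, 0], [0, 0, 0, 0], [0, 0, 0, 0], [0, 0, 0, 0], [0, 0, 0, 0]], claw=0)

```text
time: 7.65
ee_pos: [0.4782, 0.3719, 0.159]
tcp_rot: [180.0, -0.0, 166.1]
wrist_force: [0.7, 0.2, 0.1]
opening: 0.0854
grasp_force: 0.0
```

servo_tool(moves=[[0, 0, 1, 0], [0, 0, 2, 0], [0, 0, 4, 0], [0, 0, 6, 0], [0, 0, 8, 0], [0, 0, 10, 0], [0, 0, 12, 0], [0, 0, 13, 0], [0, 0, 13, 0], [0, 0, 13, 0]])

```text
time: 8.48
ee_pos: [0.4785, 0.3721, 0.29]
tcp_rot: [179.9, 0.1, 166.1]
wrist_force: [-0.2, 0.5, -1.5]
opening: 0.0853
grasp_force: 0.0
```

```bash
python3 -c "
from h import *
s=camera('side')[:,:,::-1]
cv2.imwrite('pics/s5.png',cv2.resize(s[130:330,200:360],None,fx=3,fy=3,interpolation=cv2.INTER_CUBIC))"
```

```text
(no output)
```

View pics/s5.png

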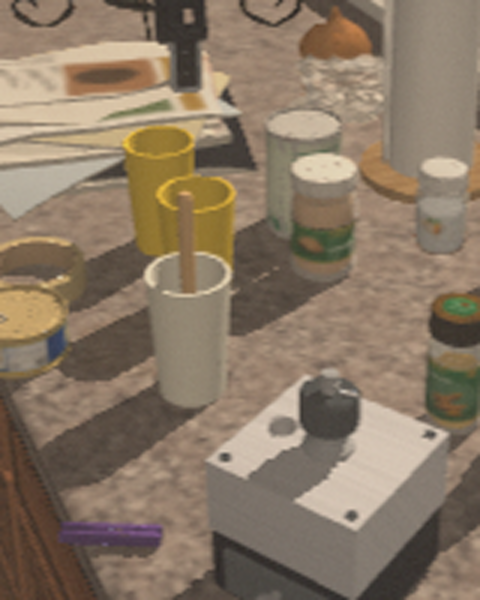

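The brush stands in the upright cup, with its handle top at (186,198). The jar at (455,365) and the tin at (32,330) are untouched. Next I'll move over the nut, pre-turned so the wrist has the range to screw clockwise.

servo_tool(moves=[[0, -1.5, 0, 0.12], [0, -3, 0, 0.24], [0, -4.5, 0, 0.36], [0, -6, 0, 0.48], [0, -7.5, 0, 0.6], [0, -9, 0, 0.72], [0, -10.5, 0, 0.84], [0, -12, 0, 0.96], [0, -13.5, 0, 1.08], [0, -15, 0, 1.2], [0, -16.5, 0, 1.32], [0.1, -18, 0, 1.44], [0.1, -19.5, 0, 1.56], [0.1, -21, 0, 1.68], [0.1, -22, 0, 1.8], [0.1, -23, 0, 1.92], [0.1, -23.8, 0, 2.04], [0.1, -23.8, 0, 2.16], [0.1, -23.8, 0, 2.28], [0.1, -23.8, 0, 2.4]])

```text
time: 10.2
ee_pos: [0.4789, 0.1335, 0.2879]
tcp_rot: [179.9, 0.0, -56.1]
wrist_force: [0.0, 0.4, 0.1]
opening: 0.0851
grasp_force: 0.0
```

servo_tool(moves=[[0, 0, -2, 0], [0, 0, -4, 0], [0, 0, -6, 0], [0, 0, -8, 0], [0, 0, -10, 0], [0, 0, -12, 0], [0, 0, -13.5, 0], [0, 0, -14.1, 0], [0, 0, -14.1, 0], [0, 0, -14.1, 0]])

```text
time: 11.03
ee_pos: [0.479, 0.1338, 0.1481]
tcp_rot: [180.0, 0.0, -56.4]
wrist_force: [-1.0, 0.6, 0.5]
opening: 0.0854
grasp_force: 0.0
```

servo_tool(moves=[[0, 0, 0, 0], [0, 0, 0, 0], [0, 0, 0, 0], [0, 0, 0, 0], [0, 0, 0, 0], [0, 0, 0, 0], [0, 0, 0, 0], [0, 0, 0, 0], [0, 0, 0, 0], [0, 0, 0, 0]], claw=1, force=40)

```text
time: 11.87
ee_pos: [0.4812, 0.135, 0.1495]
tcp_rot: [-179.7, -0.0, -56.4]
wrist_force: [7.7, 5.9, 3.0]
opening: 0.0367
grasp_force: 41.0
```

```bash
python3 -c "
from h import *
o=get_obs();print(o['time'],o['q'].round(1),o['ee_pos'],o['tcp_rot'],o['wrist_force'],o['torque'])"
```

```text
11.8667 [ 1.56e+01 -3.00e+00 -9.20e+00  8.36e+01  1.00e-01 -1.08e+02] [0.48117572 0.13498016 0.14954643] [-1.79669380e+02 -3.22926139e-02 -5.63746320e+01] [7.7091844  5.93303312 3.04077239] [ 1.09591678 -1.37060649  0.03803976]
```

servo_tool(moves=[[0.1, 0.1, 0, 0], [0.2, 0.1, 0, 0], [0.2, 0.1, 0, -0.06], [0.2, 0.1, -0.01, -0.16], [0.2, 0.1, -0.02, -0.26], [0.2, 0.1, -0.02, -0.36], [0.2, 0.1, -0.03, -0.46], [0.2, 0.1, -0.04, -0.56], [0.2, 0.1, -0.04, -0.66], [0.2, 0.1, -0.05, -0.76], [0.2, 0.1, -0.05, -0.86], [0.2, 0.1, -0.06, -0.96], [0.2, 0.1, -0.07, -1.06], [0.2, 0.1, -0.07, -1.16], [0.2, 0.1, -0.08, -1.26], [0.2, 0.1, -0.09, -1.36], [0.2, 0.1, -0.09, -1.46], [0.2, 0.1, -0.1, -1.56], [0.2, 0.1, -0.1, -1.56], [0.2, 0.1, -0.1, -1.56]])

```text
time: 13.53
ee_pos: [0.4817, 0.1352, 0.1484]
tcp_rot: [-180.0, 0.1, -145.8]
wrist_force: [-0.9, 0.1, 7.9]
opening: 0.0369
grasp_force: 41.6
```

```bash
python3 -c "
from h import *
o=get_obs();print(o['time'],o['q'].round(1),o['ee_pos'],o['tcp_rot'],o['wrist_force'],o['torque'])"
```

```text
13.5333 [ 15.7  -2.8  -9.   83.6   0.  -18.5] [0.48168379 0.13515984 0.14843883] [-1.79982330e+02  1.25597120e-01 -1.45818136e+02] [-0.86533092  0.06181621  7.90693797] [ 0.21937846  0.32342773 -0.0703045 ]
```

servo_tool(moves=[[0, 0, 0, -0.06], [0, 0, 0, -0.16], [0, 0, -0.01, -0.26], [0, 0, -0.02, -0.36], [0, 0, -0.02, -0.46], [0, 0, -0.03, -0.56], [0, 0, -0.04, -0.66], [0, 0, -0.04, -0.76], [0, 0, -0.05, -0.86], [0, 0, -0.05, -0.96], [0, 0, -0.06, -1.06], [0, 0, -0.07, -1.16], [0, 0, -0.07, -1.26], [0, 0, -0.08, -1.3], [0, 0, -0.08, -1.3], [0, 0, -0.08, -1.3]])

```text
time: 14.87
ee_pos: [0.4817, 0.1349, 0.1476]
tcp_rot: [179.9, 0.1, 139.7]
wrist_force: [-2.2, -0.0, 7.9]
opening: 0.0368
grasp_force: 41.6
```

```bash
python3 -c "
from h import *
o=get_obs();print(o['time'],o['q'].round(1),o['ee_pos'],o['tcp_rot'],o['wrist_force'],o['torque'])"
```

```text
14.8667 [15.7 -2.8 -9.1 83.5 -0.  55.9] [0.4817279  0.13494981 0.14762918] [1.79902940e+02 7.36384300e-02 1.39707561e+02] [-2.17287123e+00 -7.00561691e-03  7.86287066e+00] [-0.04591983  0.19211859 -0.04892515]
```

servo_tool(moves=[[0, 0, 0, -0.04], [0, 0, 0, -0.08], [0, 0, 0, -0.12], [0, 0, -0.01, -0.16], [0, 0, -0.01, -0.2], [0, 0, -0.01, -0.2], [0, 0, -0.01, -0.2]])

```text
time: 15.45
ee_pos: [0.4817, 0.1349, 0.1475]
tcp_rot: [179.9, 0.1, 128.2]
wrist_force: [-1.1, -0.8, 6.6]
opening: 0.037
grasp_force: 41.6
```

```bash
python3 -c "
from h import *
o=get_obs();print(o['time'],o['q'].round(2),o['ee_pos'],o['tcp_rot'],o['wrist_force'],o['torque'])"
```

```text
15.45 [ 1.565e+01 -2.760e+00 -9.110e+00  8.353e+01 -1.000e-02  6.740e+01] [0.48171643 0.13490229 0.14750825] [1.79895077e+02 5.53810179e-02 1.28247057e+02] [-1.11952453 -0.82043124  6.61353284] [-0.14632059  0.19821164 -0.03935677]
```

servo_tool(moves=[[0, 0, 0, -0.03], [0, 0, 0, -0.06], [0, 0, 0, -0.09], [0, 0, 0, -0.1], [0, 0, 0, -0.1], [0, 0, 0, -0.1]])

```text
time: 15.95
ee_pos: [0.4817, 0.1349, 0.1474]
tcp_rot: [179.9, 0.0, 122.5]
wrist_force: [-1.1, 0.2, 6.7]
opening: 0.0365
grasp_force: 41.6
```

```bash
python3 -c "
from h import *
o=get_obs();print(o['time'],o['q'].round(2),o['ee_pos'],o['tcp_rot'],o['wrist_force'],o['torque'])"
```

```text
15.95 [ 1.565e+01 -2.750e+00 -9.120e+00  8.353e+01 -1.000e-02  7.312e+01] [0.48166465 0.13488342 0.14741591] [1.79899501e+02 4.25379854e-02 1.22533152e+02] [-1.08699356  0.2201742   6.70904346] [-0.10861009  0.16877    -0.0470298 ]
```

servo_tool(moves=[[0, 0, 0, -0.03], [0, 0, 0, -0.06], [0, 0, 0, -0.09], [0, 0, 0, -0.1], [0, 0, 0, -0.1], [0, 0, 0, -0.1]])

```text
time: 16.45
ee_pos: [0.4816, 0.1349, 0.1474]
tcp_rot: [179.9, 0.0, 116.8]
wrist_force: [-0.3, -0.6, 7.1]
opening: 0.0367
grasp_force: 41.5
```

```bash
python3 -c "
from h import *
o=get_obs();print(o['time'],o['q'].round(2),o['ee_pos'],o['tcp_rot'],o['wrist_force'],o['torque'])"
```

```text
16.45 [ 1.565e+01 -2.750e+00 -9.120e+00  8.353e+01 -1.000e-02  7.885e+01] [0.48163874 0.13490677 0.14736368] [1.79901525e+02 3.11838740e-02 1.16804016e+02] [-0.29830633 -0.55578236  7.06367997] [-0.14841396  0.12011956 -0.02545328]
```

servo_tool(moves=[[0, 0, 0, -0.03], [0, 0, 0, -0.06], [0, 0, 0, -0.08], [0, 0, 0, -0.08], [0, 0, 0, -0.08], [0, 0, 0, -0.08]])

```text
time: 16.95
ee_pos: [0.4816, 0.1349, 0.1473]
tcp_rot: [179.9, 0.0, 112.2]
wrist_force: [-1.3, -0.6, 6.3]
opening: 0.0366
grasp_force: 41.5
```

```bash
python3 -c "
from h import *
o=get_obs();print(o['time'],o['q'].round(2),o['ee_pos'],o['tcp_rot'],o['wrist_force'],o['torque'])"
```

```text
16.95 [ 1.565e+01 -2.750e+00 -9.120e+00  8.353e+01 -1.000e-02  8.343e+01] [0.48164028 0.13488147 0.14731912] [1.79902809e+02 2.26262214e-02 1.12218552e+02] [-1.32609198 -0.59933206  6.32282166] [-0.15284785  0.18673564 -0.0180423 ]
```

servo_tool(moves=[[0, 0, 0, -0.03], [0, 0, 0, -0.06], [0, 0, 0, -0.08], [0, 0, 0, -0.08], [0, 0, 0, -0.08], [0, 0, 0, -0.08]])

```text
time: 17.45
ee_pos: [0.4816, 0.1349, 0.1473]
tcp_rot: [179.9, 0.0, 107.7]
wrist_force: [-0.4, -1.1, 6.9]
opening: 0.0366
grasp_force: 41.5
```

```bash
python3 -c "
from h import *
o=get_obs();print(o['time'],o['q'].round(2),o['ee_pos'],o['tcp_rot'],o['wrist_force'],o['torque'])"
```

```text
17.45 [ 1.566e+01 -2.750e+00 -9.120e+00  8.353e+01 -3.000e-02  8.796e+01] [0.48164005 0.13487132 0.14732662] [1.79901078e+02 2.91925281e-02 1.07699633e+02] [-0.42514653 -1.06146131  6.89541799] [-0.3002952   0.08556299  0.76070049]
```

servo_tool(moves=[[0, 0, 0, -0.03], [0, 0, 0, -0.06], [0, 0, 0, -0.08], [0, 0, 0, -0.08], [0, 0, 0, -0.08], [0, 0, 0, -0.08]])

```text
time: 17.95
ee_pos: [0.4816, 0.1349, 0.1472]
tcp_rot: [179.9, 0.0, 103.2]
wrist_force: [-0.9, -1.8, 7.0]
opening: 0.037
grasp_force: 41.5
```

```bash
python3 -c "
from h import *
o=get_obs();print(o['time'],o['q'].round(2),o['ee_pos'],o['tcp_rot'],o['wrist_force'],o['torque'])"
```

```text
17.95 [ 1.567e+01 -2.740e+00 -9.130e+00  8.353e+01 -3.000e-02  9.250e+01] [0.48158526 0.13493989 0.14724274] [1.79907743e+02 2.26613819e-02 1.03164615e+02] [-0.91400077 -1.83599608  7.0053445 ] [-0.31359375  0.16970708  1.17709875]
```

The nut has bottomed out: torque rises to 1.2 N m after about 193° of turning. I'll unwind slightly to find the elastic zero.

servo_tool(moves=[[0, 0, 0, 0.01], [0, 0, 0, 0.02], [0, 0, 0, 0.02], [0, 0, 0, 0.02]])

```text
time: 18.28
ee_pos: [0.4816, 0.1349, 0.1473]
tcp_rot: [179.9, 0.0, 104.3]
wrist_force: [-0.6, -0.7, 6.1]
opening: 0.0368
grasp_force: 41.5
```

```bash
python3 -c "
from h import *
o=get_obs();print(o['time'],o['tcp_rot'],o['torque'])"
```

```text
18.2833 [1.79905718e+02 2.19314009e-02 1.04283745e+02] [-0.23560769  0.10793595  0.82640933]
```

servo_tool(moves=[[0, 0, 0, 0.01], [0, 0, 0, 0.02], [0, 0, 0, 0.02], [0, 0, 0, 0.02]])

```text
time: 18.62
ee_pos: [0.4816, 0.1349, 0.1473]
tcp_rot: [179.9, 0.0, 105.4]
wrist_force: [-1.3, -0.9, 6.7]
opening: 0.0365
grasp_force: 41.5
```

```bash
python3 -c "
from h import *
o=get_obs();print(o['time'],o['tcp_rot'],o['torque'])"
```

```text
18.6167 [1.79905834e+02 1.97261833e-02 1.05397497e+02] [-0.20235188  0.16271246  0.50094517]
```

The torque zero extrapolates to a yaw of about 107.1°, so the quarter-turn target is about 197.1°. That is a turn of +1.602 rad from here, rising 1 mm.

servo_tool(moves=[[0, 0, 0, 0.04], [0, 0, 0, 0.13], [0, 0, 0.01, 0.23], [0, 0, 0.02, 0.33], [0, 0, 0.02, 0.43], [0, 0, 0.03, 0.53], [0, 0, 0.04, 0.63], [0, 0, 0.04, 0.73], [0, 0, 0.05, 0.83], [0, 0, 0.06, 0.93], [0, 0, 0.06, 1.03], [0, 0, 0.07, 1.13], [0, 0, 0.08, 1.23], [0, 0, 0.08, 1.33], [0, 0, 0.09, 1.43], [0, 0, 0.1, 1.52], [0, 0, 0.1, 1.58], [0, 0, 0.1, 1.602], [0, 0, 0.1, 1.602], [0, 0, 0.1, 1.602]])

```text
time: 20.28
ee_pos: [0.4817, 0.1351, 0.1483]
tcp_rot: [180.0, 0.1, -162.8]
wrist_force: [-0.6, 1.0, 5.8]
opening: 0.0365
grasp_force: 41.5
```

```bash
python3 -c "
from h import *
o=get_obs();print(o['time'],o['tcp_rot'],o['torque'],o['wrist_force'],o['grasp_force'])
s=camera('side')[:,:,::-1];t=camera('top')[:,:,::-1]
a=cv2.resize(s[180:320,235:370],None,fx=4,fy=4,interpolation=cv2.INTER_CUBIC);a=cv2.copyMakeBorder(a,0,0,0,0,cv2.BORDER_CONSTANT)
cv2.imwrite('pics/s6.png',a)"
```

```text
20.2833 [ 1.79990449e+02  1.06608407e-01 -1.62840673e+02] [0.15666385 0.14167296 0.00250052] [-0.6082939   0.99631658  5.83038445] 41.51810109615326
```

View pics/s6.png

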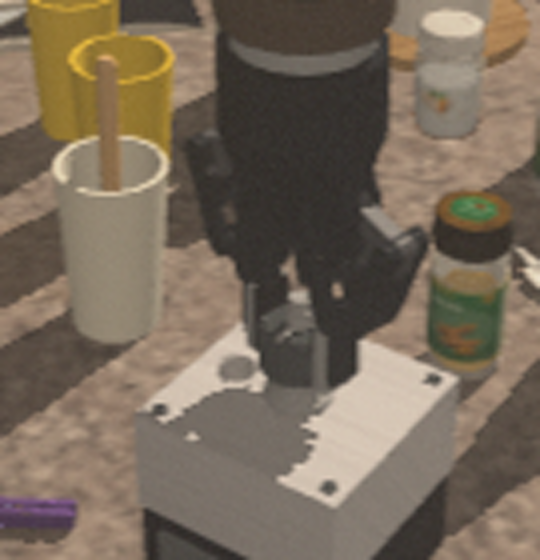

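The nut is gripped a quarter turn back. Its rib shows faintly at (285,330), pointing to the drawer side. The brush stands in the upright cup at (110,240), and the jar at (468,280) is in place. I'll hand the job in.

```bash
python3 -c "
from workcell import *
print(job_done())"
```

```text
the job is handed in; nothing more can be done
None
```

The job is handed in (no verdict was returned): the brush stands in the upright white cup, the jar and tin were not touched, and the nut was bottomed out, backed off a quarter turn (about 90° by torque and wrist angle) and is still gripped.

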